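# Load the swab reader and key its light-shield collar home

## Robot

A 6-joint arm with a two-finger parallel gripper is mounted at the origin on a cart in front of the work surface, level with it; the furniture and walls round the work are solid. World frame = base frame: x ahead of the robot, y to its left, z up, the work surface at z = 0. Lengths are in m, angles in rad, forces in N, time in s.
With the tool pointing down it reaches from about 0.425 to 0.95 m from the base axis. Payload 3.5 kg.
Tool frame: the origin (TCP) lies on the centre line of the jaws, within the pads' length; the fingertips stand 17 mm ahead of it and the grasp point (between the pads) lies 2 mm behind it; z points along the fingers, y is the line along which they close (so a half turn about z gives the same grasp; the last joint's range is limited). The gripper opens to 85 mm and grips with 20 to 120 N. Pads are 22 mm wide; open, the fingers measure 114 mm over their backs; the gripper's body (76 mm by 85 mm) begins 54 mm behind the grasp point. The pads swing forward as they close: fully open they stand 13 mm farther back than shut.
Start: joints at [1.017, 0.286, 1.577, -0, 1.279, -0.15], TCP at [0.265, 0.621, 0.248] pointing down, gripper open.
Joint ranges: [-2.77, 2.77], [-0.9, 2.22], [0.21, 2.48], [-1.53, 4.67], [0.24, 2.81], [-2.84, 2.84]. Speed limits (rad/s): [2.79, 2.79, 3.14, 3.14, 3.14, 3.14].

## Interface

Orientations are given as a unit quaternion [x, y, z, w].
In Python, from plant import ctrl gives the robot as it stands. The module is installed in compiled form; this text tells all that it offers.
- The arm moves only by the tool drive_tool, never from a script. Its argument "moves" is a list of rows, each a list of 3 entries, a list of its own where there are three numbers: the turn, a rotation vector about the tool's x, y, z in rad, then the shift along the tool's x, y, z in m, then the finger opening in m, from 0 to 0.0854. A call has 1 to 5 rows; each row shifts and turns the commanded pose from where the row before left it, along the tool's axes as they then stand; what a row does not reach is not made up. A row lasts 1/8 s, in which the tool goes at most 62.5 mm and 10.7 degrees, less where a joint would pass 70% of its speed; a pose out of reach is approached as far as the arm can. A call with a gripper value outside its range is refused whole. The fingers move at their own pace and stop on an object; "grip_force" is the grip in N (left out, the last holds). Time passes only in rows, so rows that do not move let the fingers close. It gives the time, the measured TCP pose, the force, the opening and the grip force at its end, in the units of the state.
- ctrl.get_state(): the state, without advancing time (a new reading comes with each control period).
- ctrl.read_camera(name): name is "scene" or "top" or "wrist"; returns a dict with "image" (420x560x3 uint8, red, green, blue), "fx", "fy", "cx", "cy" (pixels), "R" (3x3) and "t" (3): a world point X has camera coordinates R X + t. Camera axes: x right, y down, z forward; pixel columns grow to the right and rows downward; lengths in m; the calibration is good to about 2 mm. A picture is of the moment at which its call begins. There is no depth.
- ctrl.sign_off(): hands the job in; it is judged then, once.
The state is a dict: "time": time; "qpos": joint angles; "dq": joint speeds; "joint_efforts": joint torques, N m; "eef_pos": TCP position; "tcp_rot": TCP orientation; "contact_force": force on the tool from outside, world axes, zero at the start; "wrist_torque": the same for the moment, N m; "opening": opening from 0.0 (shut) to 1.0 (fully open); "finger_force": force on a finger pad.
Only numpy, scipy, OpenCV 4.12 (cv2) and the standard library are available. Lean on these libraries where they do the work, as an engineer would, in place of code of your own. Each camera call takes 0.05 s, during which the arm holds its last target. There are 200 camera calls.

## Task

Take the red-capped swab tube out of the white rack at the front right of the table and stand it fully down in the well of the swab reader, then let go of it. Then put the black knurled collar, keyway end down, over the tube and the steel spigot, turn it until its hidden keyway drops over the spigot's pin, push it fully home against the sprung seat, and finish still gripping it and holding it pushed home. Leave the other two tubes standing in the rack and do not knock over or push aside the three powder jars.

Things in the scene. Friction and masses are not known exactly. Their poses are not given: they have to be found in the camera images.
- tube_red_mid (a point): centre (half-way up, on the axis) of the red-capped swab tube: 108 mm long, glass body 15 mm in diameter, red cap 17.6 mm in diameter over the top 16 mm; 11 g, loose. z axis along the tube towards the cap. It starts upright in one of the three rack holes, its foot 5 mm above the table, so the cap's top is 113 mm above the table.
- tube_blue: blue-capped swab tube, same size, loose in another rack hole; origin at its foot. Stays in the rack.
- tube_white: white-capped swab tube, same size, loose in another rack hole; origin at its foot. Stays in the rack.
- rack: fixed white rack block 160 x 48 x 50 mm (x, y, z) with three holes 18 mm wide in a row along its x axis, 55 mm apart, 45 mm deep; origin at the centre of its underside, on the table. Which tube stands in which hole varies.
- reader: fixed swab reader; origin on the table below the axis of its well; yaw varies. White base 112 x 124 mm (x, y), top 52 mm above the table; grey console behind it (x = 54 to 94 mm), 62 mm high. A black guard ring round the axis, 57 mm inside and 64 mm outside diameter, reaches up to 66 mm. A red line on guard ring and base marks the -x side.
- well (a point): centre of the mouth of the well, on the reader's axis at the top of the spigot, 94 mm above the table. The well is 19.2 mm in diameter and 82 mm deep: a tube that stands on its floor (12 mm above the table) reaches 120 mm above the table, 26 mm above the spigot.
- seat (a joint): travel in m of the sprung brass ring round the spigot's foot, pushed down by the collar: 0 = up (top 58 mm above the table), 0.006 = fully down, level with the base at 52 mm. It pushes back with about 4.3 N at the start and 8.5 N when fully down, so the collar must be kept pressed; its own weight does not press it down.
- collar_mid (a point): centre (half-way up, on the axis) of the loose black knurled collar: a ring open at both ends, 50 mm tall, 52 mm outside and 33 mm bore diameter, 120 to 200 g, standing on the table keyway end down, z axis up. On the spigot its lower end rests at 66 mm above the table on the pin; keyed, it drops to the seat at 58 mm; pushed fully home it is at 52 mm.
- powder_white_jar: white-lidded powder jar, 63 mm in diameter, 62 mm tall, loose; origin at the centre of its underside. Bystander.
- powder_red_jar: black-lidded jar with a red-brown band, 49 mm in diameter, 50 mm tall, loose; origin at the centre of its underside. Bystander.
- powder_silver_jar: red-lidded jar, 53 mm in diameter, 50 mm tall, loose; origin at the centre of its underside. Bystander.
- spigot (a point): point on the reader's axis at 52 mm above the table, axes as the reader's. From here a steel spigot, 30 mm outside diameter, rises to 94 mm, chamfered. A fixed pin, 5 mm thick, sticks out of it to 20 mm from the axis, its top 66 mm above the table. It points to -x (the red line), give or take up to 30 degrees; its exact angle is given nowhere.
- keyway (a point): middle of the keyway's mouth at the collar's lower end, 19 mm from the axis on the collar's -x side; axes as the collar's. The keyway, in the bore, is 9 mm wide, 20 mm high and open below; it goes over the pin only when within about 6 degrees of it. A white line on the collar's outside and top rim marks its side.

How it is judged:
By the outcome, as a careful person would: the job done as asked, in the order asked, and still so for the second after the job is handed in, while the arm keeps its last pose, push and grip.
It also fails if it takes over 67 s, if anything falls off the work surface, if the arm or the gripper's body presses on something with over 40 N, if the wrist force passes 120 N, or if a joint passes its speed limit or range.

## Working session

There is one attempt and no reset: what is moved stays moved. The work goes in short steps, Python scripts to look and compute and a tool call to move; the robot and the scene stay as the last step left them, time stands still between calls to the robot, and variables do not carry over. Pictures are saved under pics/ and viewed, at most 10 in all, crops included, and the job is handed in when it is done.

Besides the shell and the picture viewer there is one more tool, called after "Call:" in YAML: its name, and indented under it one key for each argument. drive_tool: Moves the arm, as the interface text tells. Its arguments: {"type":"object","properties":{"moves":{"type":"array","items":{"type":"array"}},"grip_force":{"type":"number"}},"required":["moves"]}

```bash
mkdir -p pics; cat > h.py <<'E'
import numpy as np, cv2
from scipy.spatial.transform import Rotation as Ro
from plant import ctrl
def cam(n):
    c=ctrl.read_camera(n); return c
def save(c,f): cv2.imwrite('pics/'+f, c['image'][:,:,::-1])
def ray(c,u,v,z):
    d=np.array([(u-c['cx'])/c['fx'],(v-c['cy'])/c['fy'],1.]); R=np.array(c['R']);t=np.array(c['t'])
    o=-R.T@t; d=R.T@d; return o+d*(z-o[2])/d[2]
def proj(c,X):
    p=np.array(c['R'])@np.array(X)+np.array(c['t']); return c['fx']*p[0]/p[2]+c['cx'],c['fy']*p[1]/p[2]+c['cy']
def st():
    s=ctrl.get_state(); return s
E
python3 - <<'E'
from h import *
a=cam('top');b=cam('scene')
save(a,'top1.png');save(b,'scene1.png')
for c in(a,b): print(c['fx'],c['cx'],c['cy'],-np.array(c['R']).T@c['t'],np.round(c['R'],3).tolist())
s=st();print(s)
E
```

```text
396.2936257349153 275.0388541043413 215.11087854912122 [ 0.37495569 -0.03592093  0.96001259] [[0.054, -0.999, 0.003], [-0.972, -0.053, -0.229], [0.229, 0.01, -0.973]]
467.2752050889882 277.6001685050476 209.14340505276263 [-0.16676864 -0.62708139  0.8682454 ] [[0.622, -0.783, 0.007], [-0.49, -0.396, -0.777], [0.611, 0.48, -0.63]]
{'time': 0.1, 'qpos': array([ 1.01698160e+00,  2.87130120e-01,  1.57804197e+00,  8.52694976e-06,
        1.27862353e+00, -1.50012712e-01]), 'dq': array([-0.00082836,  0.00106549, -0.00460224, -0.00060518,  0.00078766,
       -0.00062992]), 'joint_efforts': array([ 1.61351811e-03, -4.07294869e+01, -2.93700045e+01, -9.39592246e-05,
        3.43130887e-03,  4.72945459e-06]), 'eef_pos': array([0.2648966 , 0.62023362, 0.24704395]), 'tcp_rot': array([ 2.00533171e-01,  9.79686294e-01, -1.03257110e-03, -3.83506690e-04]), 'contact_force': array([-0.02416252,  0.35716317, -0.57895622]), 'wrist_torque': array([0.00701191, 0.00999216, 0.00133171]), 'finger_force': 0.0, 'opening': 1.001543282403561}
```

View pics/top1.png

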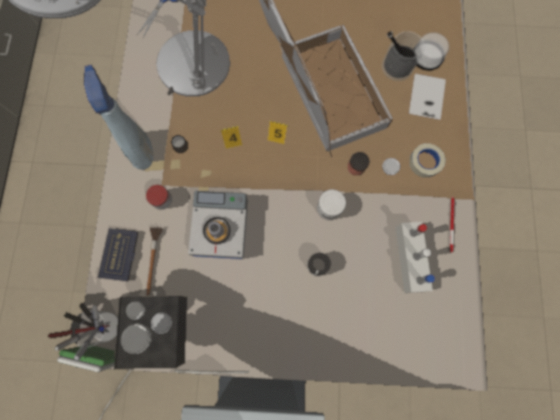

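View pics/scene1.png

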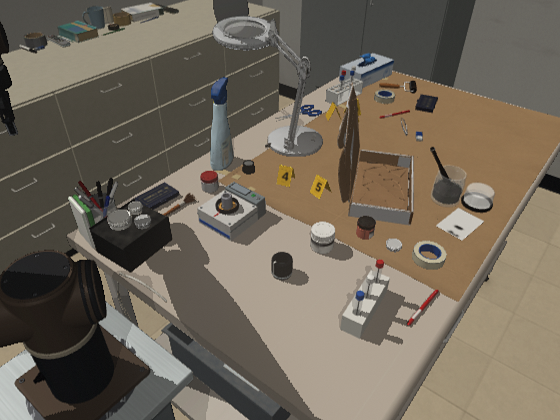

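Top view: reader well at about (216,230), collar (319,264), red cap (422,228) in the rack's far hole, white jar (332,204). The scene view agrees: red cap (380,265), collar (282,265), spigot (227,202).

```bash
python3 - <<'E'
from h import *
a=cam('top');b=cam('scene')
def crop(c,u,v,w=30):
    return cv2.resize(c['image'][v-w:v+w,u-w:u+w,::-1],(300,300),interpolation=cv2.INTER_CUBIC)
im=np.vstack([np.hstack([crop(a,216,230),crop(a,319,264)]),np.hstack([crop(b,227,205),crop(b,282,265)])])
cv2.imwrite('pics/crops.png',im)
def blob(c,u,v,w,f):
    p=c['image'][v-w:v+w,u-w:u+w].astype(int); m=f(p).astype(np.uint8)
    n,l,s,ce=cv2.connectedComponentsWithStats(m); k=1+np.argmax(s[1:,4]); return ce[k][0]+u-w,ce[k][1]+v-w,s[k].tolist()
red=lambda p:(p[...,0]>90)&(p[...,1]<60)
for c,u,v in((a,422,228),(b,380,265)):
    x=blob(c,u,v,12,red);print('red',x,ray(c,x[0],x[1],.108))
dk=lambda p:p.max(2)<70
for c,u,v in((a,319,264),(b,282,265)):
    x=blob(c,u,v,25,dk);print('collar',x,ray(c,x[0],x[1],.03))
print('well',ray(a,215,229,.094),ray(b,227,196,.094))
print('rack',ray(a,405,224,.05),ray(a,425,224,.05), ray(a,410,290,.05),ray(a,432,290,.05))
print('line',ray(a,215,252,.052))
print('jar',ray(a,332,203,.062))
E
```

```text
red (np.float64(422.0), np.float64(227.6969696969697), [9, 9, 7, 6, 33]) [ 0.56478951 -0.35077308  0.108     ]
red (np.float64(379.175), np.float64(262.775), [8, 7, 8, 8, 40]) [ 0.56392273 -0.34732258  0.108     ]
collar (np.float64(319.8069306930693), np.float64(262.63366336633663), [15, 15, 21, 20, 202]) [ 0.4851925  -0.13747413  0.03      ]
collar (np.float64(281.9952718676123), np.float64(264.27659574468083), [15, 12, 21, 26, 423]) [ 0.48251125 -0.13250988  0.03      ]
well [0.53966222 0.1046411  0.094     ] [0.54199346 0.10506536 0.094     ]
rack [ 0.58440428 -0.33257021  0.05      ] [ 0.58698291 -0.37952136  0.05      ] [ 0.43214782 -0.3406903   0.05      ] [ 0.43485646 -0.39039886  0.05      ]
line [0.49387056 0.10665784 0.052     ]
jar [ 0.62272008 -0.15857405  0.062     ]
```

View pics/crops.png

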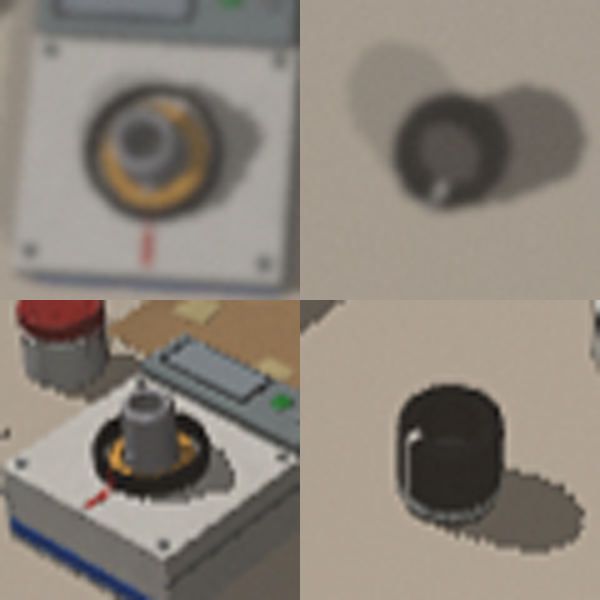

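Call:
drive_tool:
  moves:
    - [[0,0,0],[-0.0456,-0.0365,-0.005],0.085]
    - [[0,0,0],[-0.0456,-0.0365,-0.005],0.085]
    - [[0,0,0],[-0.0456,-0.0365,-0.005],0.085]
    - [[0,0,0],[-0.0456,-0.0365,-0.005],0.085]
    - [[0,0,0],[-0.0456,-0.0365,-0.005],0.085]

```text
time: 0.82
eef_pos: [0.4036, 0.3616, 0.2734]
tcp_rot: [0.2, 0.98, 0.0, 0.0]
contact_force: [0.6, 0.3, 0.4]
opening: 0.995
finger_force: 0.0
```

Call:
drive_tool:
  moves:
    - [[0,0,0],[-0.0456,-0.0365,-0.005],0.085]
    - [[0,0,0],[-0.0456,-0.0365,-0.005],0.085]
    - [[0,0,0],[-0.0456,-0.0365,-0.005],0.085]
    - [[0,0,0],[-0.0456,-0.0365,-0.005],0.085]
    - [[0,0,0],[-0.0456,-0.0365,-0.005],0.085]

```text
time: 1.45
eef_pos: [0.5416, 0.1041, 0.2985]
tcp_rot: [0.201, 0.98, 0.0, 0.0]
contact_force: [0.3, 0.6, -0.6]
opening: 0.999
finger_force: 0.0
```

Call:
drive_tool:
  moves:
    - [[0,0,-0.134],[0,0,0],0.085]
    - [[0,0,-0.134],[0,0,0],0.085]
    - [[0,0,-0.134],[0,0,0],0.085]
    - [[0,0,0],[0,0,0],0.085]

```text
time: 1.95
eef_pos: [0.541, 0.1058, 0.2981]
tcp_rot: [0.002, 1.0, -0.0, -0.0]
contact_force: [0.3, -0.1, 0.3]
opening: 0.995
finger_force: 0.0
```

```bash
python3 - <<'E'
from h import *
c=cam('wrist'); save(c,'w1.png'); s=st(); print(s['time'],s['eef_pos'],Ro.from_quat(s['tcp_rot']).as_matrix().round(3).tolist(),s['contact_force'],s['qpos'])
print(-np.array(c['R']).T@c['t'],np.round(c['R'],3).tolist(),c['fx'])
for z in(.094,.066,.052):print(proj(c,[.541,.105,z]))
E
```

```text
2.0 [0.54098208 0.10588059 0.2981473 ] [[-1.0, 0.004, -0.0], [0.004, 1.0, -0.0], [0.0, -0.0, -1.0]] [-0.17628708  0.0018265   0.34264996] [ 9.21491200e-03 -2.28838907e-02  1.82759393e+00 -3.95514761e-05
  1.33715244e+00 -1.55746657e+00]
[0.4614724  0.10659561 0.42414874] [[0.003, 1.0, -0.001], [0.95, -0.003, 0.314], [0.314, -0.002, -0.95]] 323.70913341437716
(np.float64(280.7632332331331), np.float64(186.95982680916455))
(np.float64(280.8597245334784), np.float64(181.1244884202494))
(np.float64(280.9028844075255), np.float64(178.5143829601073))
```

View pics/w1.png

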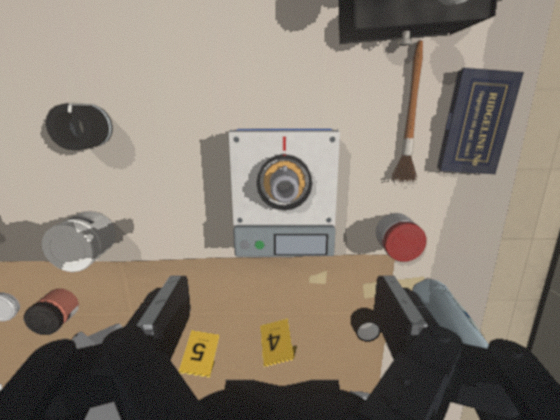

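The wrist view shows the reader with its spigot at about (285,184), the red line at (284,143), and the collar at (82,126) with its white line at (70,106).

```bash
python3 - <<'E'
import cv2,numpy as np
i=cv2.imread('pics/w1.png')
a=cv2.resize(i[145:215,250:320],(560,560),interpolation=cv2.INTER_CUBIC)
cv2.imwrite('pics/w1c.png',a)
E
```

```text
(no output)
```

View pics/w1c.png

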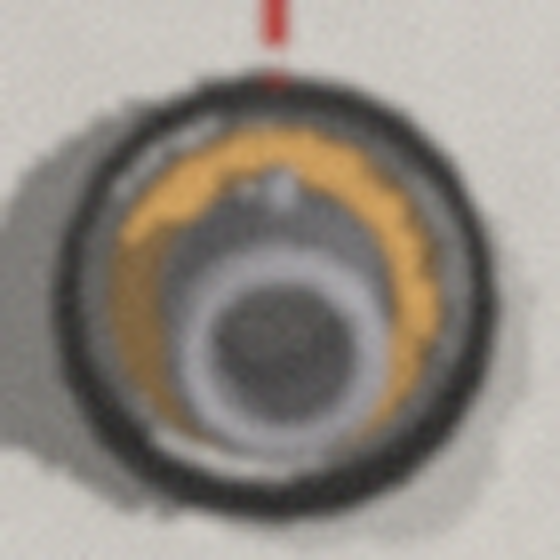

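The guard ring centres at crop (275,296), the spigot top at (287,350), and a light pin stub shows at (282,187), nearly on the red line.

```bash
cat >> h.py <<'E'
def delta(x,y,z):
    s=st(); M=Ro.from_quat(s['tcp_rot']).as_matrix(); d=np.array([x,y,z])-s['eef_pos']
    print('t',s['time'],'at',s['eef_pos'].round(4),'tool shift',(M.T@d).round(4),'heading',np.degrees(np.arctan2(M[1,0],M[0,0])).round(2),'tilt',M[:2,2].round(4),'F',s['contact_force'].round(1))
E
python3 - <<'E'
from h import *
c=cam('wrist')
f=lambda u,v,z: ray(c,250+u/8-.4,145+v/8-.4,z).round(4)
print('ring',f(275,296,.066),'spig',f(287,350,.094),'pin',f(282,187,.065),f(282,187,.062),'line',f(275,20,.052))
print('spig foot proj', proj(c,f(287,350,.094)*[1,1,0]+[0,0,.066]))
# collar
p=c['image'][95:160,40:120].astype(int).max(2)<60
n,l,s,ce=cv2.connectedComponentsWithStats(p.astype(np.uint8));k=1+np.argmax(s[1:,4]);u,v=ce[k]+[40,95];print('collar',u,v,ray(c,u,v,.03),s[k])
print('coll line',ray(c,70,104,.05))
r=c['image'].astype(int)
delta(.564,-.349,.2)
E
```

```text
ring [0.5416 0.1086 0.066 ] spig [0.5425 0.11   0.094 ] pin [0.5263 0.1096 0.065 ] [0.5269 0.1096 0.062 ] line [0.5048 0.1087 0.052 ]
spig foot proj (np.float64(285.2296707342924), np.float64(182.3824435816795))
collar 77.5401966454598 127.02718334297282 [ 0.48322421 -0.13448903  0.03      ] [   7   10   61   45 1729]
coll line [ 0.45770421 -0.12559338  0.05      ]
t 2.05 at [0.541  0.1059 0.2982] tool shift [-0.0248 -0.4548  0.0982] heading 179.78 tilt [-0.0003 -0.    ] F [ 0.3 -0.1  0.1]
```

Call:
drive_tool:
  moves:
    - [[0,0,0],[-0.0031,-0.0568,0.009],0.085]
    - [[0,0,0],[-0.0031,-0.0568,0.009],0.085]
    - [[0,0,0],[-0.0031,-0.0568,0.009],0.085]
    - [[0,0,0],[-0.0031,-0.0568,0.009],0.085]
    - [[0,0,0],[-0.0031,-0.0568,0.009],0.085]

```text
time: 2.68
eef_pos: [0.556, -0.1798, 0.2532]
tcp_rot: [0.002, 1.0, -0.0, 0.0]
contact_force: [1.9, 0.5, -0.6]
opening: 0.996
finger_force: 0.0
```

Call:
drive_tool:
  moves:
    - [[0,0,0],[-0.0031,-0.0568,0.009],0.085]
    - [[0,0,0],[-0.0031,-0.0568,0.009],0.085]
    - [[0,0,0],[-0.0031,-0.0568,0.009],0.085]
    - [[0,0,0],[0,0,0],0.085]
    - [[0,0,0],[0,0,0],0.085]

```text
time: 3.3
eef_pos: [0.565, -0.3482, 0.226]
tcp_rot: [0.002, 1.0, 0.0, -0.0]
contact_force: [0.4, -0.6, 0.1]
opening: 0.991
finger_force: 0.0
```

```bash
python3 - <<'E'
from h import *
c=cam('wrist'); save(c,'w2.png')
p=c['image'].astype(int);m=((p[...,0]>90)&(p[...,1]<60)&(p[...,2]<70)).astype(np.uint8)
n,l,s,ce=cv2.connectedComponentsWithStats(m)
for k in range(1,n):
    if s[k,4]>40: print(ce[k],s[k])
print('exp',proj(c,[.564,-.349,.113]),proj(c,[.564,-.349,.097]))
delta(.564,-.349,.107)
E
```

```text
[181.31884058 163.10144928] [179 155   6  16  69]
[278.68518519 204.72222222] [272 201  17  12  54]
[183.46468401 238.3197026 ] [180 206   7  64 269]
exp (np.float64(280.15966928885854), np.float64(213.25244827462308)) (np.float64(280.25035657436393), np.float64(207.1943628054287))
t 3.35 at [ 0.5652 -0.3476  0.2264] tool shift [ 0.0012 -0.0015  0.1194] heading 179.9 tilt [0.     0.0004] F [-0.9 -0.3  0.8]
```

View pics/w2.png

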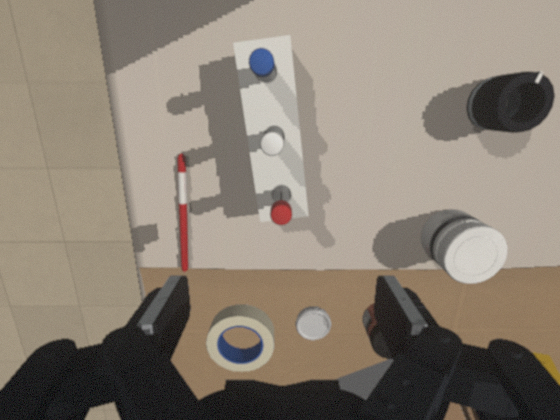

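The red cap sits at (281,212), where it was expected, midway between the fingers at about 281 px.

Call:
drive_tool:
  moves:
    - [[0,0,0],[0.002,-0.0005,0.05],0.06]
    - [[0,0,0],[0,0,0.05],0.05]
    - [[0,0,0],[0,0,0.02],0.04]
    - [[0,0,0],[0,0,0],0.03]
    - [[0,0,0],[0,0,0],0.0]
  grip_force: 25

```text
time: 3.98
eef_pos: [0.5646, -0.3497, 0.1092]
tcp_rot: [0.001, 1.0, -0.001, 0.002]
contact_force: [-0.3, -1.1, 0.4]
opening: 0.197
finger_force: 24.6
```

Call:
drive_tool:
  moves:
    - [[0,0,0],[0,0,0],0.0]
    - [[0,0,0],[0,0,0],0.0]
    - [[0,0,0],[0,0,0],0.0]

```text
time: 4.35
eef_pos: [0.5642, -0.35, 0.1088]
tcp_rot: [0.001, 1.0, -0.001, 0.002]
contact_force: [-0.4, 1.5, 5.8]
opening: 0.19
finger_force: 25.1
```

Call:
drive_tool:
  moves:
    - [[0,0,0],[0,0,-0.03],0.0]
    - [[0,0,0],[0,0,-0.045],0.0]
    - [[0,0,0],[0,0,-0.045],0.0]
    - [[0,0,0],[0,0,0],0.0]

```text
time: 4.85
eef_pos: [0.565, -0.3507, 0.2323]
tcp_rot: [0.001, 1.0, -0.003, 0.004]
contact_force: [1.0, 0.9, -0.5]
opening: 0.194
finger_force: 24.7
```

```bash
python3 - <<'E'
from h import *
c=cam('wrist'); save(c,'w3.png'); s=st();print(s['opening'],s['finger_force'])
delta(.5415,.107,.23)
a=cam('top')
E
```

```text
0.191873354216136 24.676681458950043
t 4.9 at [ 0.5638 -0.3498  0.229 ] tool shift [ 0.0232  0.4567 -0.0025] heading 179.89 tilt [ 0.0035 -0.0032] F [ 0.   0.3 -0.3]
```

View pics/w3.png

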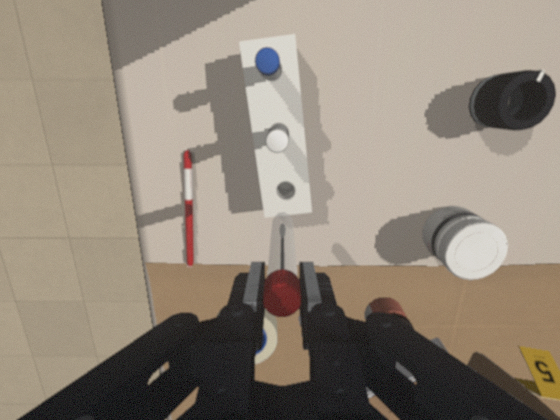

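The tube is held by its cap at (282,292), its glass reaching up to about (281,226); blue and white tubes remain in the rack. Now to the well.

Call:
drive_tool:
  moves:
    - [[0,0,0],[0.0029,0.0571,0],0.0]
    - [[0,0,0],[0.0029,0.0571,0],0.0]
    - [[0,0,0],[0.0029,0.0571,0],0.0]
    - [[0,0,0],[0.0029,0.0571,0],0.0]
    - [[0,0,0],[0.0029,0.0571,0],0.0]

```text
time: 5.58
eef_pos: [0.5475, -0.0614, 0.2236]
tcp_rot: [0.001, 1.0, 0.001, -0.002]
contact_force: [1.6, 0.4, 1.1]
opening: 0.194
finger_force: 24.7
```

Call:
drive_tool:
  moves:
    - [[0,0,0],[0.0029,0.0571,0],0.0]
    - [[0,0,0],[0.0029,0.0571,0],0.0]
    - [[0,0,0],[0.0029,0.0571,0],0.0]
    - [[0,0,0],[0,0,0],0.0]
    - [[0,0,0],[0,0,0],0.0]

```text
time: 6.2
eef_pos: [0.5398, 0.1077, 0.2244]
tcp_rot: [0.001, 1.0, -0.0, -0.002]
contact_force: [-0.5, -0.1, 0.5]
opening: 0.192
finger_force: 24.7
```

```bash
python3 - <<'E'
from h import *
delta(.5415,.107,.116)
c=cam('wrist'); b=cam('scene'); p=st()['eef_pos']
f=p-[0,0,.104]
i=cv2.resize(c['image'][140:260,220:340,::-1],(480,480),interpolation=cv2.INTER_CUBIC)
u,v=proj(b,[.5415,.107,.11]);u=int(u);v=int(v);print(u,v)
j=cv2.resize(b['image'][v-30:v+30,u-20:u+20,::-1],(320,480),interpolation=cv2.INTER_CUBIC)
cv2.imwrite('pics/w4.png',np.hstack([i,j]))
print('foot exp wrist',[(q-o)*4 for q,o in zip(proj(c,f),(220,140))],'scene',[(q-o)*8 for q,o in zip(proj(b,f),(u-20,v-30))])
for w in([.5415,.107,.094],[.541,.105,.094],[.5425,.11,.094]):print('well exp',[(q-o)*4 for q,o in zip(proj(c,w),(220,140))],[(q-o)*8 for q,o in zip(proj(b,w),(u-20,v-30))])
E
```

```text
t 6.2 at [0.5398 0.1077 0.2244] tool shift [-0.0021 -0.0006  0.1084] heading 179.94 tilt [-0.0033 -0.0005] F [-0.5 -0.1  0.5]
225 191
foot exp wrist [np.float64(240.36562528174636), np.float64(318.60602567508863)] scene [np.float64(164.2156893015051), np.float64(216.0533320273919)]
well exp [np.float64(242.79895849029435), np.float64(280.71350325197614)] [np.float64(170.8469424298146), np.float64(278.5136614830549)]
well exp [np.float64(233.16771879933935), np.float64(278.41825331085613)] [np.float64(174.1307557442235), np.float64(281.45525890648673)]
well exp [np.float64(257.22314157718984), np.float64(285.29653529104735)] [np.float64(166.43908879722358), np.float64(273.7660952907213)]
```

View pics/w4.png

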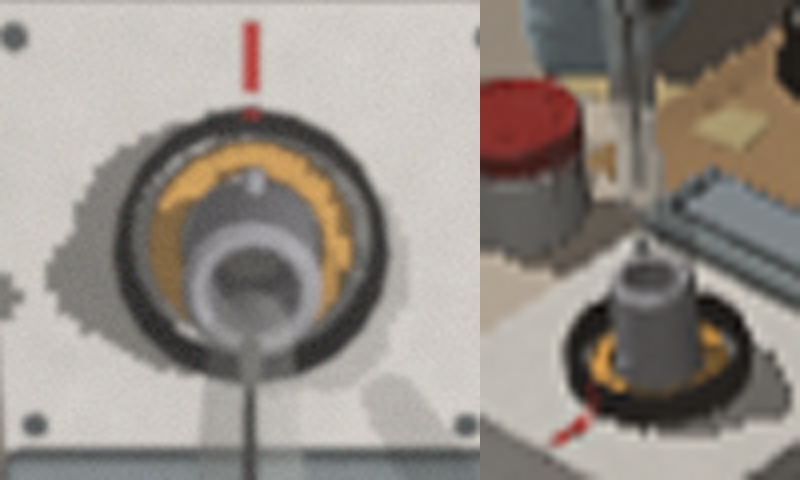

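Call:
drive_tool:
  moves:
    - [[0,0,0],[-0.0015,-0.0005,0.022],0.0]
    - [[0,0,0],[0,0,0],0.0]
    - [[0,0,0],[0,0,0],0.0]

```text
time: 6.68
eef_pos: [0.5425, 0.1064, 0.2047]
tcp_rot: [0.002, 1.0, -0.0, 0.0]
contact_force: [0.0, -0.3, -0.1]
opening: 0.191
finger_force: 24.7
```

```bash
python3 - <<'E'
from h import *
P=[]
for k in range(3): c=cam('wrist'); P.append(st()['eef_pos'])
b=cam('scene');P.append(st()['eef_pos']);print(np.round(P,4).tolist()); p=np.mean(P,0)
delta(.5415,.107,.116)
f=p-[0,0,.104]
i=cv2.resize(c['image'][145:225,240:320,::-1],(480,480),interpolation=cv2.INTER_CUBIC)
u,v=223,196
j=cv2.resize(b['image'][v-30:v+30,u-20:u+20,::-1],(320,480),interpolation=cv2.INTER_CUBIC)
cv2.imwrite('pics/w5.png',np.hstack([i,j]))
print('foot exp wrist',[(q-o)*6 for q,o in zip(proj(c,f),(240,145))],'scene',[(q-o)*8 for q,o in zip(proj(b,f),(u-20,v-30))])
for w in([.5415,.107,.094],):print('well exp',[(q-o)*6 for q,o in zip(proj(c,w),(240,145))],[(q-o)*8 for q,o in zip(proj(b,w),(u-20,v-30))])
E
```

```text
[[0.5427, 0.1066, 0.2051], [0.5427, 0.1068, 0.2053], [0.5428, 0.1069, 0.2053], [0.5426, 0.1071, 0.2052]]
t 6.875 at [0.5426 0.1071 0.2052] tool shift [ 0.0013 -0.0001  0.0892] heading 179.88 tilt [0.0015 0.    ] F [ 0.4  0.7 -0.6]
foot exp wrist [np.float64(248.52314765909227), np.float64(437.3090521523938)] scene [np.float64(188.2157251938836), np.float64(220.0684944164268)]
well exp [np.float64(249.5071096510644), np.float64(410.06963094386185)] [np.float64(186.8469424298146), np.float64(238.51366148305488)]
```

View pics/w5.png

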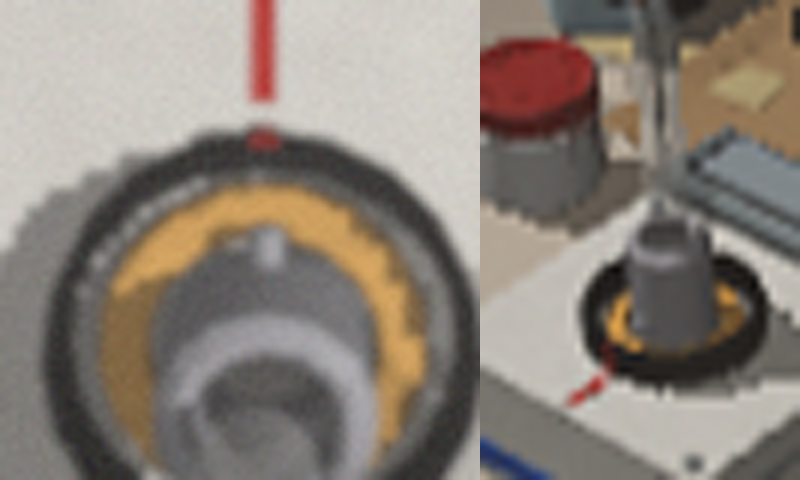

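The pin stub shows at crop (268,245) near the red line. The tube foot hangs just above the well mouth (centre about (269,421)) and looks centred to a millimetre or two, so I'll lower gently.

Call:
drive_tool:
  moves:
    - [[0,0,0],[0.0005,0,0.008],0.0]
    - [[0,0,0],[0,0,0.008],0.0]
    - [[0,0,0],[0,0,0.004],0.0]

```text
time: 7.25
eef_pos: [0.5412, 0.1074, 0.1831]
tcp_rot: [0.001, 1.0, 0.0, -0.001]
contact_force: [-0.5, 0.5, 0.2]
opening: 0.194
finger_force: 24.7
```

```bash
python3 - <<'E'
from h import *
delta(.5415,.107,.116);print(st()['wrist_torque'])
c=cam('wrist');delta(.5415,.107,.116)
cv2.imwrite('pics/w6.png',cv2.resize(c['image'][150:330,220:340,::-1],(400,600),interpolation=cv2.INTER_CUBIC))
E
```

```text
t 7.25 at [0.5412 0.1074 0.1831] tool shift [-0.0004 -0.0004  0.0671] heading 179.91 tilt [-0.0016  0.    ] F [-0.5  0.5  0.2]
[ 0.0198425  -0.06902157  0.0170034 ]
t 7.3 at [0.541  0.1074 0.1828] tool shift [-0.0006 -0.0004  0.0668] heading 179.9 tilt [-0.0022  0.    ] F [-0.3  0.3 -0.7]
```

Call:
drive_tool:
  moves:
    - [[0,0,0],[0,0,0.02],0.0]
    - [[0,0,0],[0,0,0.02],0.0]
    - [[0,0,0],[0,0,0.018],0.0]
    - [[0,0,0],[0,0,0.005],0.0]
    - [[0,0,0],[0,0,0.002],0.0]

```text
time: 7.92
eef_pos: [0.5418, 0.1073, 0.1193]
tcp_rot: [0.001, 1.0, -0.0, -0.0]
contact_force: [0.1, -0.5, 0.4]
opening: 0.192
finger_force: 24.8
```

```bash
python3 - <<'E'
from h import *
c=cam('wrist');delta(.5415,.107,.116)
cv2.imwrite('pics/w7.png',cv2.resize(c['image'][180:360,190:370,::-1],(540,540),interpolation=cv2.INTER_CUBIC))
E
```

```text
t 7.975 at [0.5418 0.1073 0.1194] tool shift [ 0.0003 -0.0003  0.0034] heading 179.9 tilt [-0.0001 -0.0001] F [-0.9 -0.4 -0.2]
```

View pics/w7.png

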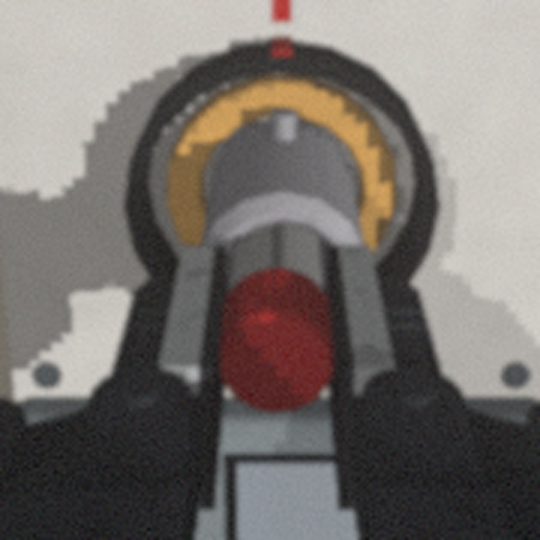

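The cap is at (275,340), with the tube inside the spigot and the fingers clear above it. The pin is at (286,125), about 2° towards +y of the line. I'll lower the last 3 mm, release and go to the collar.

Call:
drive_tool:
  moves:
    - [[0,0,0],[0,0,0.0025],0.0]
    - [[0,0,0],[0,0,0],0.0]
    - [[0,0,0],[0,0,0],0.04]
    - [[0,0,0],[0,0,0],0.085]
    - [[0,0,0],[0,0,0],0.085]

```text
time: 8.6
eef_pos: [0.5418, 0.1073, 0.1169]
tcp_rot: [0.001, 1.0, -0.0, 0.0]
contact_force: [0.8, 0.2, 0.1]
opening: 0.823
finger_force: 0.0
```

Call:
drive_tool:
  moves:
    - [[0,0,0],[0,0,-0.02],0.085]
    - [[0,0,0],[0,0,-0.05],0.085]
    - [[0,0,0],[0,0,-0.03],0.085]
    - [[0,0,0],[0.0115,-0.0484,0],0.085]
    - [[0,0,0],[0.0115,-0.0484,0],0.085]

```text
time: 9.22
eef_pos: [0.5185, 0.0098, 0.2177]
tcp_rot: [-0.0, 1.0, -0.0, 0.001]
contact_force: [0.6, -0.7, -0.3]
opening: 0.996
finger_force: 0.0
```

Call:
drive_tool:
  moves:
    - [[0,0,0],[0.0115,-0.0484,0],0.085]
    - [[0,0,0],[0.0115,-0.0484,0],0.085]
    - [[0,0,0],[0.0115,-0.0484,0],0.085]
    - [[0,0,0],[0,0,0],0.085]
    - [[0,0,0],[0,0,0],0.085]

```text
time: 9.85
eef_pos: [0.4837, -0.1344, 0.2168]
tcp_rot: [0.001, 1.0, 0.0, -0.0]
contact_force: [-0.6, -0.5, 0.4]
opening: 0.995
finger_force: 0.0
```

```bash
python3 - <<'E'
from h import *
c=cam('wrist');save(c,'w8.png');delta(.484,-.135,.04)
e=proj(c,[.484,-.135,.05]);u,v=map(int,e);print('exp top',e)
p=c['image'].astype(int)
x0,y0=u-60,v-60
q=p[y0:y0+120,x0:x0+120]
for th in(50,70,90):
    n,l,s,ce=cv2.connectedComponentsWithStats((q.max(2)<th).astype(np.uint8));k=1+np.argmax(s[1:,4]);print(th,ce[k]+[x0,y0],s[k]+[x0,y0,0,0,0],ray(c,*(ce[k]+[x0,y0]),.035))
    x,y,w,h=s[k][:4]
    hull=np.zeros(q.shape[:2],np.uint8);cv2.fillConvexPoly(hull,cv2.convexHull(np.argwhere(l==k)[:,::-1].astype(np.int32)),1)
    hull=cv2.erode(hull,np.ones((3,3)))
    m=((q.min(2)>110)&(hull>0)).astype(np.uint8)
    n2,l2,s2,c2=cv2.connectedComponentsWithStats(m)
    print([(np.round(c2[j]+[x0,y0],1).tolist(),s2[j].tolist()) for j in range(1,n2) if s2[j,4]>3])
# cap check
a=cam('scene');b=cam('top')
for cc,t in((a,'scene'),(b,'top')):
    w=proj(cc,[.5415,.107,.112]);u,v=map(int,w);r=cc['image'][v-12:v+12,u-12:u+12].astype(int)
    M=np.argwhere((r[...,0]>80)&(r[...,1]<60));print(t,w,len(M),M.mean(0)[::-1]+[u-12,v-12] if len(M) else 0)
    if len(M): uv=M.mean(0)[::-1]+[u-12,v-12];print(ray(cc,*uv,.112))
E
```

```text
t 9.9 at [ 0.4838 -0.1339  0.2168] tool shift [-0.0002 -0.0012  0.1768] heading 179.93 tilt [-0.0001  0.0005] F [ 0.6 -0.1 -0.3]
exp top (np.float64(280.72040238845653), np.float64(196.4980726442205))
50 [283.76585366 203.        ] [264 190  38  22 205] [ 0.49476082 -0.13206654  0.035     ]
[]
70 [282.21845986 192.459858  ] [ 257  162   53   58 1831] [ 0.48399477 -0.13358391  0.035     ]
[([290.3, 172.3], [68, 29, 5, 14, 46])]
90 [282.25771018 191.29066329] [ 256  162   54   58 2367] [ 0.48281485 -0.13354378  0.035     ]
[([290.3, 172.3], [68, 29, 5, 14, 46])]
scene (np.float64(225.9386781906699), np.float64(190.51460357052315)) 27 [223.77777778 188.59259259]
[0.54416792 0.11754919 0.112     ]
top (np.float64(212.80250434672462), np.float64(226.5078571267405)) 0 0
```

```bash
cat >> h.py <<'E'
def dark(c,e,w=60,th=80):
    u,v=map(int,e);q=c['image'][v-w:v+w,u-w:u+w].astype(int)
    n,l,s,ce=cv2.connectedComponentsWithStats((q.max(2)<th).astype(np.uint8));k=1+np.argmax(s[1:,4]);x,y,ww,h=s[k][:4]
    return x+u-w,y+v-w,ww,h
E
python3 - <<'E'
from h import *
c=cam('wrist');x,y,w,h=dark(c,(280.7,196.5));print(x,y,w,h)
uc=x+w/2-.5
A=ray(c,uc,y+h-.5,.05);B=ray(c,uc,y-.5,0);print('from top far edge',A-[.026,0,0],'from bottom near edge',B+[.026,0,0])
L=ray(c,x-.5,y+h*.6,.04);R=ray(c,x+w-.5,y+h*.6,.04);print('width',L,R)
q=c['image'][160:185,280:300].astype(int);m=q.min(2)>100
cx=(A[0]-.026+B[0]+.026)/2; cy=A[1]
for r in range(25):
    cc=np.flatnonzero(m[r]);
    if len(cc):
        P=ray(c,280+cc.mean(),160+r,.05);print(160+r,280+cc.mean(),P[:2].round(4),np.degrees(np.arctan2(P[1]-cy,P[0]-cx)).round(1),np.hypot(P[1]-cy,P[0]-cx).round(4))
for n in('scene','top'):
    cc=cam(n);u,v=map(int,proj(cc,[.5415,.107,.115]));r=cc['image'][v-8:v+9,u-8:u+9].astype(int);M=np.argwhere(r[...,0]-r[...,1]>35);print(n,u,v,len(M),M.mean(0)[::-1]+[u-8,v-8] if len(M) else '')
    if len(M):print(ray(cc,*(M.mean(0)[::-1]+[u-8,v-8]),.113))
E
```

```text
255 162 54 58
from top far edge [ 0.48103119 -0.13338685  0.05      ] from bottom near edge [ 0.48549382 -0.13347148  0.        ]
width [ 0.48726529 -0.15955363  0.04      ] [ 0.48722853 -0.10726273  0.04      ]
160 289.5 [ 0.4501 -0.1262] 167.7 0.0339
161 292.9230769230769 [ 0.451  -0.1231] 162.3 0.0339
162 294.0 [ 0.4519 -0.1221] 160.2 0.0333
163 294.0 [ 0.4528 -0.1221] 159.6 0.0325
164 294.3333333333333 [ 0.4537 -0.1218] 158.5 0.0317
165 294.2857142857143 [ 0.4546 -0.1218] 158.0 0.0309
166 294.0 [ 0.4555 -0.122 ] 157.8 0.0299
167 292.2 [ 0.4565 -0.1237] 160.1 0.0285
168 290.5 [ 0.4574 -0.1252] 162.5 0.0272
169 290.5 [ 0.4583 -0.1252] 161.9 0.0263
170 290.0 [ 0.4592 -0.1256] 162.2 0.0253
171 290.0 [ 0.4601 -0.1256] 161.5 0.0244
172 289.0 [ 0.4611 -0.1265] 162.9 0.0232
173 289.0 [ 0.462  -0.1265] 162.2 0.0224
174 289.0 [ 0.4629 -0.1265] 161.4 0.0215
175 288.0 [ 0.4638 -0.1274] 163.0 0.0203
176 288.5 [ 0.4648 -0.127 ] 160.9 0.0196
177 288.5 [ 0.4657 -0.127 ] 159.9 0.0187
178 288.5 [ 0.4666 -0.127 ] 158.9 0.0178
scene 225 189 41 [225.07317073 189.43902439]
[0.54263451 0.11118936 0.113     ]
top 212 226 56 [212.21428571 225.89285714]
[0.54259727 0.10823536 0.113     ]
```

Call:
drive_tool:
  moves:
    - [[0,0,0],[0.0005,-0.001,0.058],0.085]
    - [[0,0,0],[0,0,0.058],0.085]
    - [[0,0,0],[0,0,0.045],0.085]
    - [[0,0,0],[0,0,0.016],0.085]
    - [[0,0,0],[0,0,0],0.065]

```text
time: 10.78
eef_pos: [0.4832, -0.1353, 0.0395]
tcp_rot: [0.001, 1.0, 0.0, -0.001]
contact_force: [-0.7, 0.1, -0.7]
opening: 0.816
finger_force: 0.0
```

Call:
drive_tool:
  moves:
    - [[0,0,0],[0,0,0],0.05]
    - [[0,0,0],[0,0,0],0.04]
    - [[0,0,0],[0,0,0],0.04]
    - [[0,0,0],[0,0,0],0.04]
  grip_force: 60

```text
time: 11.28
eef_pos: [0.4854, -0.1365, 0.0425]
tcp_rot: [0.001, 1.0, -0.001, 0.002]
contact_force: [0.2, 0.0, 6.9]
opening: 0.586
finger_force: 63.0
```

Call:
drive_tool:
  moves:
    - [[0,0,0],[0,0,-0.025],0.04]
    - [[0,0,0],[0,0,-0.05],0.04]
    - [[0,0,0],[0,0,-0.065],0.04]
    - [[0,0,-0.137],[0,0,0],0.04]
    - [[0,0,-0.137],[0,0,0],0.04]

```text
time: 11.9
eef_pos: [0.4835, -0.1358, 0.1789]
tcp_rot: [-0.138, 0.99, -0.001, 0.001]
contact_force: [0.0, 1.3, -1.9]
opening: 0.582
finger_force: 62.9
```

Call:
drive_tool:
  moves:
    - [[0,0,0],[0,0,0],0.04]
    - [[0,0,0],[0,0,0],0.04]

```text
time: 12.15
eef_pos: [0.483, -0.1355, 0.1771]
tcp_rot: [-0.135, 0.991, 0.0, -0.0]
contact_force: [-0.3, 0.4, -2.1]
opening: 0.579
finger_force: 62.8
```

```bash
python3 - <<'E'
from h import *
c=cam('wrist');save(c,'w9.png');s=st();print(s['opening'],s['finger_force'],s['qpos'])
delta(.5415,.107,.18)
p=s['eef_pos'];M=Ro.from_quat(s['tcp_rot']).as_matrix()
# where collar should show: top rim centre and rim points, collar bottom 40mm below tcp
top=p+M@[0,0,-.0085]
print('top centre',proj(c,top),'rim -x',proj(c,top+M@[.026,0,0]),'bore -x',proj(c,top+M@[.0165,0,0]),'bot',proj(c,p+M@[.026,0,.0415]))
q=c['image'].astype(int);m=(q.min(2)>95)
u,v=map(int,proj(c,top+M@[.021,0,0]))
for r in range(v-45,v+40,3): print(r,''.join('#' if x>110 else '+' if x>70 else '.' for x in q[r,u-50:u+50].max(1)))
print(u,v)
E
```

```text
0.5825532115034179 62.84783095121384 [-4.76002640e-01 -2.63671874e-02  2.05943009e+00 -4.84381062e-05
  1.10902100e+00 -2.31739649e+00]
t 12.2 at [ 0.483  -0.1355  0.1771] tool shift [-0.1212  0.2181 -0.0029] heading -164.49 tilt [-0.0005  0.0002] F [ 0.5 -0.5 -0.7]
top centre (np.float64(281.5362234653781), np.float64(305.278385299937)) rim -x (np.float64(281.53190844892373), np.float64(248.8575831040823)) bore -x (np.float64(281.53354725361885), np.float64(270.28569966289)) bot (np.float64(281.6563765146534), np.float64(210.50201389021822))
215 #######################################++++.............+++++++#####################################
218 #############################+++...............................+####################################
221 ####################+###+++....................................+######+....++#######################
224 ###################+++.........................................+#######+........++##################
227 ################++..............................................+######+.............+##############
230 #############+++......
[... 1801 characters left out ...]
..............................................................
284 ....................................................................................................
287 ....................................................................................................
290 ....................................................................................................
293 ....................................................................................................
296 ....................................................................................................
299 ....................................................................................................
281 260
```

```bash
python3 - <<'E'
from h import *
import cv2
c=cam('wrist');s=st();p=s['eef_pos'];M=Ro.from_quat(s['tcp_rot']).as_matrix()
q=c['image'].astype(int)
for r in range(240,266,2):
    row=q[r,285:315].max(1);w=np.clip(row-70,0,100).astype(float);u=285+(w*np.arange(30)).sum()/w.sum()
    P=M.T@(ray(c,u,r,p[2]+.0075)-p);print(r,round(u,1),P.round(4),'ang',np.degrees(np.arctan2(P[1],P[0])).round(1),'rad',np.hypot(P[0],P[1]).round(4))
# edges for centre: bottom outline nearest row, at z = tcp-.0425
m=(q[:,281].max(1)<70);r0=[r for r in range(195,240) if m[r]][0];print('bottom row',r0,(M.T@(ray(c,281,r0-.5,p[2]-.0425)-p)).round(4))
for r in(255,262):
    d=np.flatnonzero(q[r,200:370].max(1)<70)+200;print(r,d.min(),d.max())
E
```

```text
240 300.2 [ 0.0294  0.0074 -0.0075] ang 14.1 rad 0.0303
242 300.4 [ 0.0285  0.0075 -0.0075] ang 14.7 rad 0.0295
244 300.3 [ 0.0276  0.0075 -0.0075] ang 15.1 rad 0.0286
246 300.8 [ 0.0268  0.0077 -0.0075] ang 16.0 rad 0.0279
248 300.0 [ 0.0259  0.0074 -0.0075] ang 15.9 rad 0.0269
250 299.3 [ 0.025   0.0071 -0.0075] ang 15.8 rad 0.026
252 298.8 [ 0.0242  0.0069 -0.0075] ang 16.0 rad 0.0251
254 298.1 [ 0.0233  0.0067 -0.0075] ang 16.0 rad 0.0242
256 297.5 [ 0.0224  0.0064 -0.0075] ang 16.0 rad 0.0233
258 296.7 [ 0.0215  0.0061 -0.0075] ang 15.9 rad 0.0224
260 296.1 [ 0.0206  0.0059 -0.0075] ang 15.9 rad 0.0214
262 295.3 [ 0.0197  0.0056 -0.0075] ang 15.8 rad 0.0205
264 294.3 [ 0.0188  0.0052 -0.0075] ang 15.3 rad 0.0195
bottom row 215 [ 0.0234 -0.0004  0.0425]
255 233 330
262 231 333
```

Call:
drive_tool:
  moves:
    - [[0,0,0],[-0.0242,0.0436,-0.0005],0.04]
    - [[0,0,0],[-0.0242,0.0436,-0.0005],0.04]
    - [[0,0,0],[-0.0242,0.0436,-0.0005],0.04]
    - [[0,0,0],[-0.0242,0.0436,-0.0005],0.04]
    - [[0,0,0],[-0.0242,0.0436,-0.0005],0.04]

```text
time: 12.88
eef_pos: [0.5414, 0.1085, 0.1797]
tcp_rot: [-0.135, 0.991, -0.0, -0.0]
contact_force: [0.6, -0.4, -1.1]
opening: 0.581
finger_force: 62.9
```

Call:
drive_tool:
  moves:
    - [[0,0,0.03],[0,0,0],0.04]
    - [[0,0,0],[0,0,0],0.04]
    - [[0,0,0],[0,0,0],0.04]

```text
time: 13.25
eef_pos: [0.541, 0.1059, 0.1796]
tcp_rot: [-0.12, 0.993, -0.0, -0.0]
contact_force: [0.4, 0.1, -2.3]
opening: 0.581
finger_force: 63.0
```

```bash
python3 - <<'E'
from h import *
for k in range(3):
    delta(.5415,.107,.1365)
    c=cam(['scene','wrist','top'][k]);save(c,f'v{k}.png')
    if k==0:
        # collar in hand vs spigot, scene: horizontal extents of dark collar / grey spigot
        p=st()['eef_pos'];q=c['image'].astype(int)
        u,v=map(int,proj(c,p-[0,0,.02]));print('collar exp centre',proj(c,p-[0,0,.02]),'spigot exp',proj(c,[.5415,.107,.085]))
        for r in range(v-8,v+50,2):print(r,u-30,''.join('#' if x>130 else '+' if x>60 else '.' for x in q[r,u-30:u+30].max(1)))
E
```

```text
t 13.25 at [0.541  0.1059 0.1796] tool shift [-0.0008  0.001   0.0431] heading -166.21 tilt [-0.0005 -0.0003] F [ 0.4  0.1 -2.3]
collar exp centre (np.float64(225.01170424832867), np.float64(176.2504849252462)) spigot exp (np.float64(226.56168700565246), np.float64(198.4287509417433))
168 195 ###############+.+..................++......###.............
170 195 ################+++...++............++......###.............
172 195 ########+++++++++++..#+.............+++.....####+..........+
174 195 ######+++++++++###+..+...............++....########+++++####
176 195 #####++++++#######+..+...............++..+##################
178 195 #####+++#+##++##+++..++................+####################
180 195 #####+++++++++++++++.++................+####################
182 195 ######+#+++++++++++++.+................+####################
184 195 #######++++++++++++++++.............++.+###+++##############
186 195 #######+++++++++++++++++++++++++++++.++#######++#+##########
188 195 #######++++++++++++++++++.........++++++##########++########
190 195 ########++++++++++++++++++++++++++++++++++++###
[... 743 characters left out ...]
........+++++++++++++++++++++
214 195 ###+++++++++################++++++++++++#########+++++++++++
216 195 ####++++++++++++################################++++++++++++
218 195 ####+++++++++++++++###########################++++++++++++++
220 195 ####+++++++++++++++++++####################+++++++++++++++++
222 195 #####+++++++++++++++++++++###############+++++++++++++++++++
224 195 ########++++++++++++++++++++++####++###+++++++++++++++++++++
t 13.3 at [0.5411 0.1058 0.1797] tool shift [-0.0007  0.0011  0.0432] heading -166.22 tilt [-0.0004 -0.0002] F [-0.2 -0.5 -1.5]
t 13.35 at [0.5411 0.1058 0.1798] tool shift [-0.0007  0.0011  0.0433] heading -166.22 tilt [-0.0002 -0.0002] F [ 0.7  0.4 -2.2]
```

Call:
drive_tool:
  moves:
    - [[0,0,0],[-0.0007,0.0011,0],0.04]
    - [[0,0,0],[0,0,0.015],0.04]
    - [[0,0,0],[0,0,0.015],0.04]
    - [[0,0,0],[0,0,0.008],0.04]
    - [[0,0,0],[0,0,0.002],0.04]

```text
time: 14.02
eef_pos: [0.5409, 0.1082, 0.1384]
tcp_rot: [-0.121, 0.993, 0.0, -0.001]
contact_force: [-0.2, 0.2, -1.7]
opening: 0.58
finger_force: 63.0
```

Call:
drive_tool:
  moves:
    - [[0,0,0],[0,0,0.002],0.04]
    - [[0,0,0],[0,0,0.002],0.04]
    - [[0,0,0],[0,0,0],0.04]

```text
time: 14.4
eef_pos: [0.542, 0.1082, 0.1364]
tcp_rot: [-0.121, 0.993, -0.0, 0.001]
contact_force: [-0.8, 0.4, -1.3]
opening: 0.583
finger_force: 63.2
```

```bash
python3 - <<'E'
from h import *
delta(.5415,.107,.1085);print(st()['wrist_torque'])
E
```

```text
t 14.4 at [0.542  0.1082 0.1364] tool shift [ 0.0008 -0.001   0.0279] heading -166.12 tilt [0.0011 0.    ] F [-0.8  0.4 -1.3]
[0.00038008 0.00141071 0.02985558]
```

Call:
drive_tool:
  moves:
    - [[0,0,0],[0,0,0.002],0.04]
    - [[0,0,0],[0,0,0.002],0.04]
    - [[0,0,0],[0,0,0.002],0.04]
    - [[0,0,0],[0,0,0],0.04]

```text
time: 14.9
eef_pos: [0.5436, 0.1084, 0.1312]
tcp_rot: [-0.121, 0.993, 0.0, 0.003]
contact_force: [4.9, 0.8, 0.6]
opening: 0.581
finger_force: 63.3
```

```bash
python3 - <<'E'
from h import *
delta(.5415,.107,.1085);print(st()['wrist_torque'])
E
```

```text
t 14.9 at [0.5436 0.1084 0.1312] tool shift [ 0.0025 -0.0008  0.0226] heading -166.14 tilt [0.0061 0.0008] F [4.9 0.8 0.6]
[ 0.36608043 -1.03022736  0.00839003]
```

Call:
drive_tool:
  moves:
    - [[0,0,0],[-0.0019,-0.0004,0],0.04]
    - [[0,0,0],[0,0,0],0.04]
    - [[0,0,0],[0,0,0.003],0.04]
    - [[0,0,0],[0,0,0.003],0.04]
    - [[0,0,0],[0,0,0],0.04]

```text
time: 15.52
eef_pos: [0.5441, 0.1084, 0.1236]
tcp_rot: [-0.121, 0.993, 0.0, 0.001]
contact_force: [6.6, 1.5, 0.2]
opening: 0.584
finger_force: 63.2
```

```bash
python3 - <<'E'
from h import *
delta(.5415,.107,.1085);print(st()['wrist_torque'])
E
```

```text
t 15.525 at [0.5441 0.1084 0.1236] tool shift [ 0.0029 -0.0008  0.0151] heading -166.14 tilt [0.0019 0.0007] F [6.6 1.5 0.2]
[ 0.45799272 -1.05907154  0.03571611]
```

Call:
drive_tool:
  moves:
    - [[0,0,0],[-0.0014,0,0],0.04]
    - [[0,0,0],[0,0,0.004],0.04]
    - [[0,0,0],[0,0,0.004],0.04]
    - [[0,0,0],[0,0,0.003],0.04]
    - [[0,0,0],[0,0,0],0.04]

```text
time: 16.15
eef_pos: [0.5446, 0.1085, 0.112]
tcp_rot: [-0.121, 0.993, 0.0, -0.0]
contact_force: [4.8, 1.3, -3.7]
opening: 0.58
finger_force: 62.9
```

```bash
python3 - <<'E'
from h import *
delta(.5415,.107,.1085);print(st()['wrist_torque'])
E
```

```text
t 16.15 at [0.5446 0.1085 0.112 ] tool shift [ 0.0034 -0.0008  0.0035] heading -166.13 tilt [-0.0007  0.    ] F [ 4.8  1.3 -3.7]
[ 0.3044616  -0.80844437  0.01347528]
```

Call:
drive_tool:
  moves:
    - [[0,0,0],[-0.001,0.0003,0.001],0.04]
    - [[0,0,0],[0,0,0.002],0.04]
    - [[0,0,0],[0,0,0.002],0.04]
    - [[0,0,0],[0,0,0.001],0.04]
    - [[0,0,0],[0,0,0],0.04]

```text
time: 16.77
eef_pos: [0.5452, 0.109, 0.1063]
tcp_rot: [-0.121, 0.993, -0.0, -0.001]
contact_force: [-0.0, -0.4, -1.7]
opening: 0.579
finger_force: 63.0
```

```bash
python3 - <<'E'
from h import *
delta(.5415,.107,.1085);print(st()['wrist_torque'])
E
```

```text
t 16.775 at [0.5452 0.109  0.1063] tool shift [ 0.004  -0.0011 -0.0022] heading -166.12 tilt [-0.0018 -0.0003] F [-0.  -0.4 -1.7]
[ 0.00868092 -0.00426633 -0.01064868]
```

Call:
drive_tool:
  moves:
    - [[0,0,0],[0,0,0.0015],0.04]
    - [[0,0,0],[0,0,0.0015],0.04]
    - [[0,0,0],[0,0,0.0015],0.04]
    - [[0,0,0],[0,0,0],0.04]

```text
time: 17.27
eef_pos: [0.5457, 0.1091, 0.1021]
tcp_rot: [-0.121, 0.993, 0.0, -0.0]
contact_force: [-0.7, -0.2, -0.7]
opening: 0.577
finger_force: 63.0
```

```bash
python3 - <<'E'
from h import *
delta(.5415,.107,.1085);print(st()['wrist_torque'])
E
```

```text
t 17.275 at [0.5457 0.1091 0.1021] tool shift [ 0.0045 -0.001  -0.0064] heading -166.12 tilt [-0.0004 -0.    ] F [-0.7 -0.2 -0.7]
[-1.90451358e-02 -7.63737787e-05 -8.43626832e-03]
```

Call:
drive_tool:
  moves:
    - [[0,0,0],[0,0,0.0015],0.04]
    - [[0,0,0],[0,0,0.0015],0.04]
    - [[0,0,0],[0,0,0.0015],0.04]
    - [[0,0,0],[0,0,0],0.04]
  grip_force: 90

```text
time: 17.77
eef_pos: [0.546, 0.1091, 0.0983]
tcp_rot: [-0.121, 0.993, -0.0, 0.0]
contact_force: [-2.0, -0.1, 4.6]
opening: 0.572
finger_force: 94.8
```

```bash
python3 - <<'E'
from h import *
delta(.5415,.107,.0945);print(st()['wrist_torque'])
E
```

```text
t 17.775 at [0.546  0.1091 0.0983] tool shift [ 0.0049 -0.001   0.0038] heading -166.12 tilt [ 0.0003 -0.0001] F [-2.  -0.1  4.6]
[ 0.00425244  0.42329161 -0.00911916]
```

Call:
drive_tool:
  moves:
    - [[0,0,0],[0.0005,0,0.001],0.04]
    - [[0,0,0],[0,0,0.0015],0.04]
    - [[0,0,0],[0,0,0.001],0.04]
    - [[0,0,0],[0,0,0],0.04]

```text
time: 18.27
eef_pos: [0.5459, 0.109, 0.0951]
tcp_rot: [-0.121, 0.993, 0.0, 0.001]
contact_force: [-1.7, 0.5, 6.9]
opening: 0.575
finger_force: 95.0
```

Call:
drive_tool:
  moves:
    - [[0,0,0],[0,0,0.001],0.04]
    - [[0,0,0],[0,0,0.001],0.04]
    - [[0,0,0],[0,0,0],0.04]

```text
time: 18.65
eef_pos: [0.546, 0.1091, 0.0947]
tcp_rot: [-0.121, 0.993, -0.0, 0.0]
contact_force: [-5.1, -1.1, 13.8]
opening: 0.573
finger_force: 96.2
```

```bash
python3 - <<'E'
from h import *
delta(.5415,.107,.0945);print(st()['wrist_torque'])
E
```

```text
t 18.65 at [0.546  0.1091 0.0947] tool shift [ 0.0049 -0.0009  0.0002] heading -166.11 tilt [ 0.0005 -0.    ] F [-5.1 -1.1 13.8]
[-0.02839032  1.00683307 -0.0031524 ]
```

Call:
drive_tool:
  moves:
    - [[0,0,0],[0.001,0,0.0015],0.04]
    - [[0,0,0],[0,0,0],0.04]
    - [[0,0,0],[0,0,0],0.04]
    - [[0,0,0],[0,0,0],0.04]

```text
time: 19.15
eef_pos: [0.5459, 0.1091, 0.0946]
tcp_rot: [-0.121, 0.993, 0.0, 0.001]
contact_force: [-6.6, 0.9, 18.5]
opening: 0.573
finger_force: 96.7
```

```bash
python3 - <<'E'
from h import *
delta(.5415,.107,.0945);s=st();print(s['wrist_torque'],s['opening'])
c=cam('scene');b=cam('top')
# checks: cap above collar; collar top rim visible; jars & other tubes unchanged
u,v=map(int,proj(b,[.545,.108,.115]))
o=cv2.imread('pics/top1.png')[:,:,::-1].astype(int);q=b['image'].astype(int)
for n,(x,y) in dict(white=(332,204),red=(157,196),black=(358,163),tubes=(427,265)).items():
    print(n,np.abs(q[y-14:y+14,x-12:x+12]-o[y-14:y+14,x-12:x+12]).mean().round(1))
delta(.5415,.107,.0945)
E
```

```text
t 19.15 at [0.5459 0.1091 0.0946] tool shift [ 0.0048 -0.0009  0.0001] heading -166.12 tilt [0.0026 0.0004] F [-6.6  0.9 18.5]
[6.35357913e-02 1.16643141e+00 5.67976524e-04] 0.5729822369150372
white 44.6
red 32.7
black 10.2
tubes 17.3
t 19.25 at [0.5459 0.1091 0.0946] tool shift [ 0.0048 -0.0009  0.0001] heading -166.12 tilt [0.0027 0.0004] F [-7.   1.2 19.9]
```

```bash
python3 - <<'E'
from h import *
print(ctrl.sign_off())
E
```

```text
the job is handed in; nothing more can be done
None
```

I handed the job in at about 19 s. The red tube stands in the well, and the collar is keyed over the pin and held home at about 19 N against the hard stop, judged from height and force, as no pictures were left to view; a final image check that the jars and the other two tubes hadn't moved was inconclusive, though no unexpected contact forces showed up.

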